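Sort worn rollers by hub weight

TASK

The three grey rollers on the sloping shelf look alike but have different hubs, so lift them briefly to feel their weight: set the solid one (about 0.85 kg) in the deep grey bin and the hollow one (about 0.18 kg) in the shallow steel tray, and leave the filled one (about 0.5 kg) standing on the sloping shelf. Set the rollers down, do not drop them, and leave the red wheel block and the loose yellow wheel by the tray where they are.

Things in the scene. Friction and masses are not known exactly. Their poses are not given: they have to be found in the camera images.
- roller_1_mid (a point): one of three alike rollers: grey rubber-covered cylinder, 54 mm across, 74 mm long. This point is its centre; z runs along its axis, up. It starts standing on the rack's sloping shelf, its top leaning 30 degrees to the robot. Its number says nothing of weight or place: one roller weighs about 0.18 kg (hollow), one 0.5 kg (filled), one 0.85 kg (solid), each within 6 percent
- roller_2_mid (a point): one of three alike rollers: grey rubber-covered cylinder, 54 mm across, 74 mm long. This point is its centre; z runs along its axis, up. It starts standing on the rack's sloping shelf, its top leaning 30 degrees to the robot. Its number says nothing of weight or place: one roller weighs about 0.18 kg (hollow), one 0.5 kg (filled), one 0.85 kg (solid), each within 6 percent
- roller_3_mid (a point): one of three alike rollers: grey rubber-covered cylinder, 54 mm across, 74 mm long. This point is its centre; z runs along its axis, up. It starts standing on the rack's sloping shelf, its top leaning 30 degrees to the robot. Its number says nothing of weight or place: one roller weighs about 0.18 kg (hollow), one 0.5 kg (filled), one 0.85 kg (solid), each within 6 percent
- rack: fixed grey sheet-steel rack, 322 mm wide (y), 127 mm deep; origin at the centre of its underside (z = 0), x to its back, y to the robot's left. Three bays at y = -0.105, 0 and +0.105 (rollers up to 6 mm off, in any order), roller centres at about x = -0.044, z = 0.081. Its sloping shelf rises 30 degrees to the back; strips 8 mm high part the bays
- shelf_lip (a point): foot of the sloping shelf's front lip, mid-width (rack frame x -0.050, z 0.035); axes as the rack's. The shelf runs 90 mm up from here; the lip is 20 mm high, square to the shelf. The rollers stand square on the shelf, against the lip, which keeps them from sliding off
- tier_edge (a point): front lower edge of the rack's level upper tier, mid-width (rack frame x -0.032, z 0.180); axes as the rack's. The tier hangs over the rollers' backs, so grip them with the tool tilted 30 to 40 degrees, in from the front along their axis, fingers either side in y, and draw them out along it. Parts lie on the tier up to z 0.22, 40 mm or more behind the edge
- deep_bin: fixed deep grey plastic bin, open above, 158 (x) x 220 (y) x 86 mm high; origin at the centre of its underside (z = 0). Inside 128 x 188 mm, inner floor at z = 0.003, rim at z = 0.086. It stands at the left
- tray: fixed shallow sheet-steel tray, open above, 115 (x) x 170 (y) x 45 mm high, walls and floor 3 mm thick; origin at the centre of its underside (z = 0), inner floor at z = 0.003. It stands at the right of the bin
- wheel_block: bystander, loose: red wheel in a grey steel block, 87 x 115 x 70 mm, at the right by the table's near edge; origin at the centre of its underside
- small_wheel: bystander, loose: loose yellow wheel lying flat, 56 mm across, 22 mm high, between tray and bin; origin at the centre of its underside

How it is judged:
By the outcome, as a careful person would: the job done as asked, in the order asked, and still so for the second after the job is handed in, with the robot touching nothing.
It also fails if it takes over 64 s, if anything falls off the work surface, if the arm or the gripper's body presses on something with over 40 N, if the wrist force passes 120 N, or if a joint passes its speed limit or range.

ROBOT

A 7-joint arm with a two-finger parallel gripper is mounted at the origin on a cart in front of the work surface, level with it; the furniture and walls round the work are solid. World frame = base frame: x ahead of the robot, y to its left, z up, the work surface at z = 0. Lengths are in m, angles in rad, forces in N, time in s.
With the tool pointing down it reaches from about 0.35 to 0.9 m from the base axis. Payload 8.1 kg.
Tool frame: the origin (TCP) lies at the very end of the fingers, on their centre line; the grasp point (between the pads) lies 19 mm behind it (arm.grip_depth is the distance from the TCP to the grasp point, in m); x points along the fingers, z is the direction in which the jaws open and shut, and the axes are right-handed (so a half turn about x gives the same grasp; the last joint's range is limited). The gripper opens to 92 mm and grips with 3 to 60 N. Pads are 19 mm wide; open, the fingers measure 130 mm over their backs; the gripper's body (75 mm by 190 mm) begins 47 mm behind the grasp point.
Start: joints at [1.212, 0.434, 0.025, 1.573, -0.012, 1.134, -0.075], TCP at [0.158, -0.605, 0.227] pointing down, gripper open.
Joint ranges: [-2.62, 2.62], [-0.44, 2.09], [-1.27, 1.32], [0.08, 2.57], [-1.32, 4.46], [0.12, 2], [-2.74, 2.74]. Speed limits (rad/s): [2.22, 2.22, 3.01, 3.01, 3.14, 3.14, 3.14].

INTERFACE

Orientations are given as a rotation vector (axis times angle).
In Python, from cell import status, cams, arm gives the robot as it stands. The module is installed in compiled form; this text tells all that it offers.
- The arm moves only by the tool step_arm, never from a script. Its argument "rows" is a list of rows, each a list of 7 numbers: the gripper command: -1 is fully open, 1 is shut, values between are in proportion, then the shift along the tool's x, y, z as a fraction of full scale, then the turn, a rotation vector about the tool's x, y, z as a fraction of full scale. In form: [[grip, x, y, z, rx, ry, rz], ...]. A call has 1 to 12 rows; each row is the pose to reach, as a shift and turn from the pose commanded when the call began, along the tool's axes at that moment; what a row does not reach only later rows make up. Full scale, the value 1, is 80 cm for a shift and 60 degrees for a turn. A row lasts 1/12 s, in which the tool goes at most 41.7 mm and 7.16 degrees, less where a joint would pass 70% of its speed; a pose out of reach is approached as far as the arm can. A call with a number of a shift or a turn outside -1 to 1 is refused whole. A call with a gripper value outside its range is refused whole. The fingers move at their own pace and stop on an object; "newtons" is the grip in N (left out, the last holds). Time passes only in rows, so rows that repeat a pose let the fingers close. It gives the time, the measured TCP pose, the force and the opening at its end, in the units of the state.
- status.observe(): the state, without advancing time (a new reading comes with each control period).
- cams.get_image(name): name is "side" or "top"; returns a dict with "pixels" (384x512x3 uint8, red, green, blue), "range_z" (384x512 float32, m along the optical axis (not along the pixel's ray), 0 where there is no reading), "camera_matrix" (3x3 intrinsics, pixels), "eye" and "attitude" of the camera in the world. Camera axes: x right, y down, z forward; pixel columns grow to the right and rows downward; lengths in m; the calibration is good to about 2 mm. A picture is of the moment at which its call begins.
- arm.sign_off(): hands the job in, once; it reports no verdict.
The state is a dict: "clock": time; "joints": joint angles; "dq": joint speeds; "joint_efforts": joint torques, N m; "position": TCP position; "ee_rot": TCP orientation; "force": force on the tool from outside, world axes, zero at the start; "ft_torque": the same for the moment, N m; "width": opening from 0.0 (shut) to 1.0 (fully open).
Only numpy, scipy, OpenCV 4.12 (cv2) and the standard library are available. Lean on these libraries where they do the work, as an engineer would, in place of code of your own. Each camera call takes 0.05 s, during which the arm holds its last target.

## Working session

There is one attempt and no reset: what is moved stays moved. The work goes in short steps, Python scripts to look and compute and a tool call to move; the robot and the scene stay as the last step left them, time stands still between calls to the robot, and variables do not carry over. Pictures are saved under pics/ and viewed, and the job is handed in when it is done.

Besides the shell and the picture viewer there is one more tool, called after "Request:" as name([rows], argument=value, ...), one row to a line, values as JSON. step_arm: Moves the arm, as the interface text tells. Its arguments: {"type":"object","properties":{"rows":{"type":"array","items":{"type":"array","items":{"type":"number"}}},"newtons":{"type":"number"}},"required":["rows"]}

```bash
mkdir -p pics; python3 - <<'E'
from cell import status,cams,arm
import cv2,numpy as np
s=status.observe();print(s);print(arm.grip_depth)
for n in("side","top"):
    d=cams.get_image(n);cv2.imwrite(f"pics/{n}0.png",d["pixels"][:,:,::-1]);np.savez(f"{n}0.npz",**d)
    print(n,d["camera_matrix"],d["eye"],d["attitude"])
E
```

```text
{'clock': 0.0, 'joints': array([ 1.21241479,  0.43519612,  0.02494815,  1.57405331, -0.01158728,
        1.13399664, -0.07512223]), 'dq': array([ 0.00112063,  0.00031318,  0.00146923,  0.00062526, -0.00207145,
       -0.00145613, -0.00023522]), 'joint_efforts': array([ 3.78420882e-04, -6.67867184e+01,  9.84503813e-01, -3.14473701e+01,
       -6.08124468e-02,  4.27377212e-02,  1.89409498e-04]), 'position': array([ 0.15795906, -0.60420584,  0.2259783 ]), 'ee_rot': array([ 1.01964849,  1.32068688, -1.01829996]), 'force': array([-0.36173406, -0.3000506 , -0.62469957]), 'ft_torque': array([-0.01151281, -0.01143556,  0.0076266 ]), 'width': 0.9999314731565848}
0.0188
side [[443.44015156   0.         249.24494699]
 [  0.         443.44015156 185.69670147]
 [  0.           0.           1.        ]] [ 0.42544253 -1.26914519  0.80333413] [-2.07062515  0.04648424 -0.05994674]
top [[412.75047955   0.         256.89336377]
 [  0.         412.75047955 190.96353115]
 [  0.           0.           1.        ]] [ 0.31368552 -0.02753886  1.25423957] [-2.16338283  2.10879074 -0.23170668]
```

View pics/side0.png

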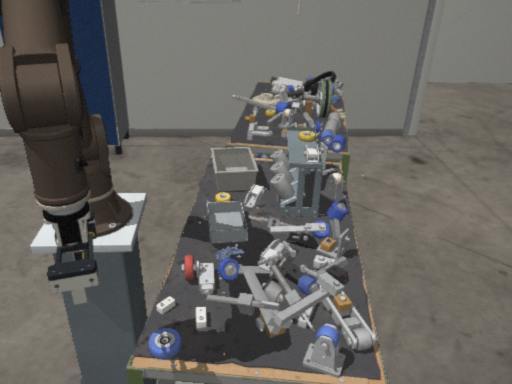

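View pics/top0.png

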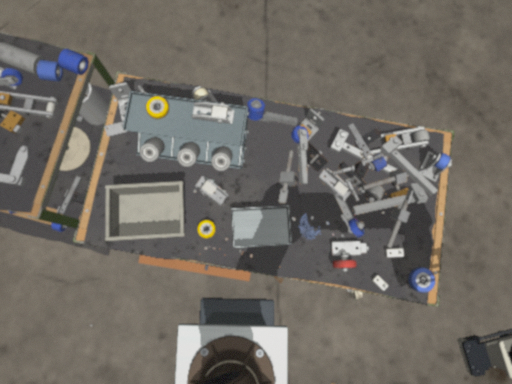

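```bash
cat > h.py <<'E'
import numpy as np,cv2
from scipy.spatial.transform import Rotation as R
def load(n): return dict(np.load(n))
def cloud(d):
    K=d["camera_matrix"];z=d["range_z"];v,u=np.mgrid[:z.shape[0],:z.shape[1]]
    p=np.stack([(u-K[0,2])/K[0,0]*z,(v-K[1,2])/K[1,1]*z,z],-1)
    w=p@R.from_rotvec(d["attitude"]).as_matrix().T+d["eye"]
    w[z==0]=np.nan
    return w
def proj(d,P):
    c=(np.asarray(P)-d["eye"])@R.from_rotvec(d["attitude"]).as_matrix()
    K=d["camera_matrix"];return c[...,:2]/c[...,2:]*[K[0,0],K[1,1]]+K[:2,2]
E
python3 - <<'E'
from h import *
d=load("top0.npz");w=cloud(d);np.set_printoptions(precision=3,suppress=True)
for n,(u,v) in dict(r1=(151,149),r2=(187,155),r3=(221,157),tab=(220,215),binf=(145,212),tray=(261,227),yw=(206,229),red=(345,264),tier=(175,115),yt=(157,106),binrim=(108,210),trayrim=(234,228)).items(): print(n,w[v,u])
d["pixels"]
im=d["pixels"][80:280,90:360,::-1];cv2.imwrite("pics/topz.png",cv2.resize(im,None,fx=2.9,fy=2.9,interpolation=cv2.INTER_CUBIC))
s=load("side0.npz");im=s["pixels"][120:260,190:360,::-1];cv2.imwrite("pics/sidez.png",cv2.resize(im,None,fx=4,fy=4,interpolation=cv2.INTER_CUBIC))
# height map
hm=np.clip(np.nan_to_num(w[80:280,90:360,2])/0.25,0,1)*255
cv2.imwrite("pics/hm.png",cv2.resize(cv2.applyColorMap(hm.astype(np.uint8),cv2.COLORMAP_JET),None,fx=2.9,fy=2.9,interpolation=0))
E
```

```text
r1 [0.644 0.246 0.111]
r2 [0.642 0.15  0.065]
r3 [0.626 0.046 0.112]
tab [ 0.474  0.049 -0.001]
binf [0.476 0.275 0.006]
tray [ 0.44  -0.076  0.003]
yw [0.43  0.09  0.002]
red [ 0.334 -0.315  0.071]
tier [0.719 0.17  0.189]
yt [0.744 0.221 0.184]
binrim [0.469 0.361 0.083]
trayrim [0.435 0.005 0.004]
```

View pics/topz.png

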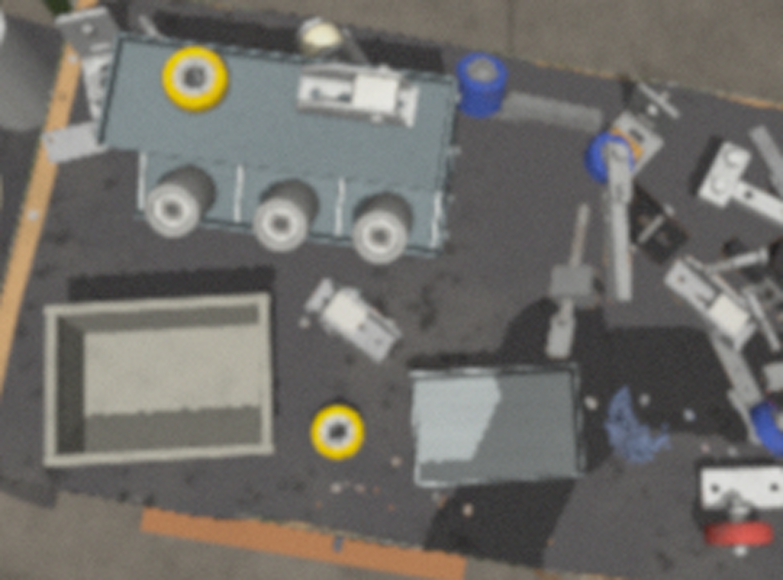

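View pics/sidez.png

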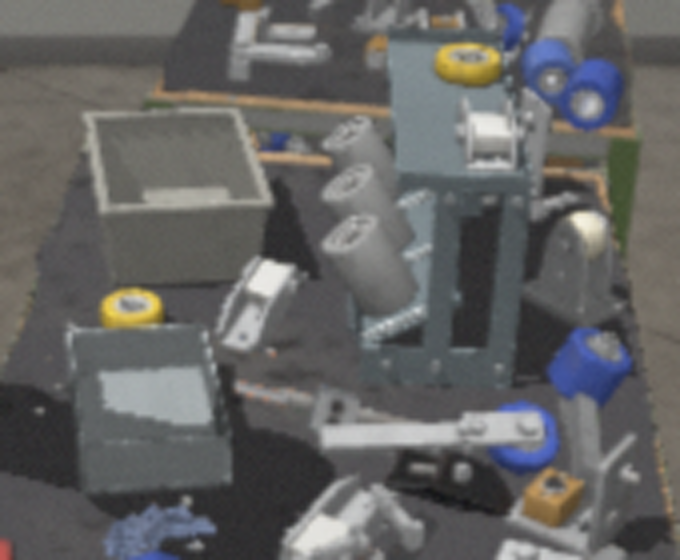

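View pics/hm.png

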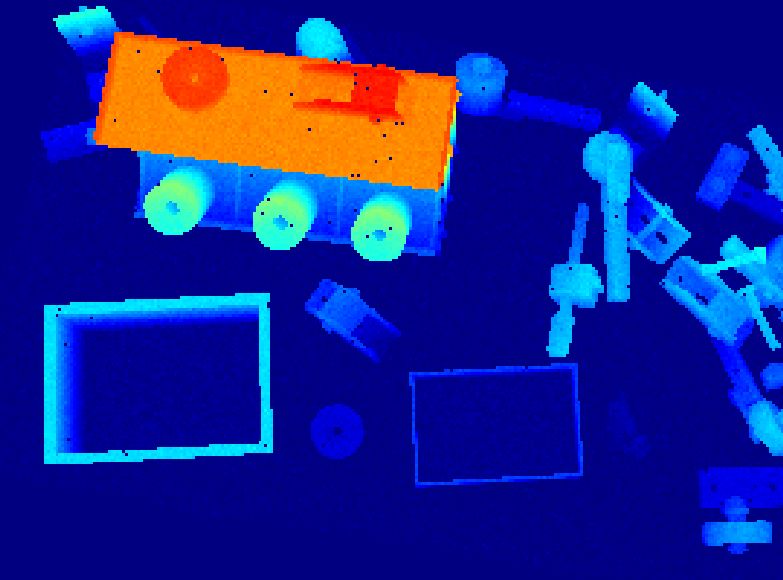

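```bash
cat >> h.py <<'E'
np.set_printoptions(precision=4,suppress=True)
E
python3 - <<'E'
from h import *
d=load("top0.npz");w=cloud(d);z=w[...,2]
# rack tier
m=((z>0.178)&(z<0.20)&(w[...,0]>0.6)&(w[...,0]<0.85)&(w[...,1]<0.4)&(w[...,1]>-0.1)).astype(np.uint8)
n,l,st,c=cv2.connectedComponentsWithStats(m);k=1+np.argmax(st[1:,4]);P=w[l==k]
# front edge: for y bins min x
ys=np.arange(P[:,1].min()+.02,P[:,1].max()-.02,.01);fx=[np.percentile(P[abs(P[:,1]-y)<.005,0],3) for y in ys]
a=np.polyfit(ys,fx,1);print("tier z",np.median(P[:,2]),"front edge",a,"yaw deg",-np.degrees(np.arctan(a[0])))
r=cv2.minAreaRect(P[:,:2].astype(np.float32));print("tier rect",r,cv2.boxPoints(r))
for n_,lo,hi,bx in(("bin",.075,.095,(.35,.6,.1,.42)),("tray",.035,.055,(.33,.53,-.2,.04))):
    m=(z>lo)&(z<hi)&(w[...,0]>bx[0])&(w[...,0]<bx[1])&(w[...,1]>bx[2])&(w[...,1]<bx[3])
    Q=w[m];r=cv2.minAreaRect(Q[:,:2].astype(np.float32));print(n_,r,cv2.boxPoints(r),np.median(Q[:,2]),len(Q))
# rollers: points of the top faces, axis known
yaw=-np.arctan(a[0]);Rz=R.from_euler('z',yaw).as_matrix()
ax=Rz@[-.5,0,np.sqrt(.75)];print("axis",ax)
for u,v in((151,149),(187,155),(221,157)):
    S=w[v-16:v+17,u-16:u+17].reshape(-1,3);S=S[~np.isnan(S[:,0])]
    S=S[(S[:,2]>.085)&(S[:,2]<.15)]
    h=S@ax;hm=np.percentile(h,97);
    hist,e=np.histogram(h,bins=np.arange(h.min(),h.max()+.002,.002));hp=e[np.argmax(hist)]+.001
    F=S[abs(h-hp)<.004]
    e1=Rz@[0,1,0];e2=np.cross(ax,e1)
    (cx,cy),rad=cv2.minEnclosingCircle(np.c_[F@e1,F@e2].astype(np.float32))
    h0=np.median(F@ax);top=cx*e1+cy*e2+h0*ax
    print("roller top",top,"mid",top-.037*ax,"rad",rad,len(F),hist)
E
```

```text
tier z 0.1857891415632421 front edge [0.1055 0.6448] yaw deg -6.0212876015702745
tier rect ((0.7108052372932434, 0.14063626527786255), (0.32585206627845764, 0.10901620984077454), 84.16695404052734) [[ 0.64   -0.0159]
 [ 0.7485 -0.027 ]
 [ 0.7816  0.2972]
 [ 0.6731  0.3083]]
bin ((0.4724380075931549, 0.2602168321609497), (0.1583426147699356, 0.2200087308883667), 4.668150901794434) [[0.3846 0.3634]
 [0.4025 0.1441]
 [0.5603 0.157 ]
 [0.5424 0.3763]] 0.0867192929659022 958
tray ((0.4404767155647278, -0.0737159326672554), (0.11532165110111237, 0.1701100915670395), 4.595975875854492) [[ 0.3762  0.0064]
 [ 0.3898 -0.1631]
 [ 0.5048 -0.1539]
 [ 0.4911  0.0157]] 0.044998493369994175 248
axis [-0.4972  0.0524  0.866 ]
roller top [0.6361 0.2525 0.1115] mid [0.6545 0.2505 0.0795] rad 0.027340304106473923 218 [ 3  2  5  0  4  4  4  2  4  5  8  6  5  3  7  6  9  3  6  5  7 28 51 64
 62 40 15]
roller top [0.6252 0.1462 0.1105] mid [0.6436 0.1443 0.0784] rad 0.02758529596030712 193 [ 2  3  2  4  2  5  2  3  6  9  2  6  5  3  4  4  7  4  1  6 12 29 70 56
 50 38 10  1]
roller top [0.6153 0.0486 0.112 ] mid [0.6337 0.0467 0.08  ] rad 0.02750084362924099 217 [ 3  2  4  2  3  3  3  5  5  3  2  4  5  2  5  3  5  5  2  6 13 39 53 64
 59 27 10]
```

```bash
cat >> h.py <<'E'
AX=np.array([-.4972,.0524,.866]);AX/=np.linalg.norm(AX)
RY=np.array([.1049,.9945,0.])
MID={1:np.array([.6545,.2505,.080]),2:np.array([.6436,.1443,.0795]),3:np.array([.6337,.0467,.080])}
def rot(x,z):
    x=x/np.linalg.norm(x);z=z-x*(z@x);z/=np.linalg.norm(z);return np.stack([x,np.cross(z,x),z],1)
def grasp(i,back=0,g=.016): # TCP pose; grasp pt g above mid
    return MID[i]+AX*(g-.0188+back)
def plan(p,Rt,s=None,label=""):
    from cell import status
    s=s or status.observe();R0=R.from_rotvec(s["ee_rot"])
    d=R0.inv().apply(np.asarray(p)-s["position"]);rv=(R0.inv()*R.from_matrix(Rt)).as_rotvec()
    print(label,"shift",d/.8,"turn",rv/np.radians(60),"rows>=",np.linalg.norm(d)/.0417,np.degrees(np.linalg.norm(rv))/7.16)
def st():
    from cell import status
    s=status.observe();print("t",s["clock"],"pos",s["position"],"F",s["force"],"w",s["width"],"q",s["joints"])
    print(R.from_rotvec(s["ee_rot"]).as_matrix());return s
E
python3 - <<'E'
from h import *
s=st()
z0=R.from_rotvec(s["ee_rot"]).as_matrix()[:,2]
Rt=rot(-AX,RY*np.sign(z0@RY) )
for i in(3,2,1):
  plan(grasp(i,.12),Rt,s,f"pre{i}");print(grasp(i,.12))
E
```

```text
t 0.1 pos [ 0.1579 -0.6042  0.226 ] F [-0.4758  0.0096 -0.8972] w 1.0009036272845724 q [ 1.2124  0.4352  0.025   1.574  -0.0115  1.134  -0.0751]
[[-0.0005  0.9675  0.253 ]
 [ 0.0013  0.253  -0.9675]
 [-1.     -0.0002 -0.0014]]
pre3 shift [ 0.0564  0.7127 -0.6626] turn [ 0.3363 -0.0914  0.4949] rows>= 18.699359435574856 5.072316839557464
[0.5754 0.0528 0.1815]
pre2 shift [ 0.0572  0.7555 -0.7775] turn [ 0.3363 -0.0914  0.4949] rows>= 20.826461505382667 5.072316839557464
[0.5853 0.1504 0.181 ]
pre1 shift [ 0.0568  0.8023 -0.9024] turn [ 0.3363 -0.0914  0.4949] rows>= 23.19074554139092 5.072316839557464
[0.5962 0.2566 0.1815]
```

Request:
step_arm([
  [-0.5,-0.1,0.05,-0.05,0,0,0],
  [-0.5,-0.12,0.45,-0.42,0.17,-0.05,0.25],
  [-0.5,-0.12,0.45,-0.42,0.17,-0.05,0.25],
  [-0.5,-0.12,0.45,-0.42,0.17,-0.05,0.25],
  [-0.5,-0.12,0.45,-0.42,0.17,-0.05,0.25],
  [-0.5,-0.12,0.45,-0.42,0.17,-0.05,0.25],
  [-0.5,-0.12,0.45,-0.42,0.17,-0.05,0.25],
  [-0.5,-0.12,0.45,-0.42,0.17,-0.05,0.25],
  [-0.5,-0.12,0.45,-0.42,0.17,-0.05,0.25],
  [-0.5,-0.12,0.45,-0.42,0.17,-0.05,0.25],
  [-0.5,-0.12,0.45,-0.42,0.17,-0.05,0.25],
  [-0.5,-0.12,0.45,-0.42,0.17,-0.05,0.25],
], newtons=45)

```text
clock: 1.1
position: [0.4143, -0.1984, 0.3211]
ee_rot: [1.254, 1.033, -0.967]
force: [0.9, -0.8, -0.1]
width: 0.751
```

```bash
cat >> h.py <<'E'
RT=rot(-AX,-RY)
E
python3 - <<'E'
from h import *
s=st();plan(grasp(3,.12),RT,s);plan(grasp(3,.18),RT,s)
E
```

```text
t 1.1 pos [ 0.4143 -0.1984  0.3211] F [ 0.8902 -0.7858 -0.1395] w 0.7507670272658448 q [ 0.8142 -0.0334 -0.3851  1.9629 -0.1387  0.9669 -1.0016]
[[ 0.2634  0.9619  0.0725]
 [-0.0087  0.0775 -0.997 ]
 [-0.9646  0.262   0.0288]]
 shift [ 0.2187  0.1724 -0.3035] turn [ 0.1676 -0.0399  0.2436] rows>= 7.901692002448707 2.500606460117404
 shift [ 0.1462  0.1539 -0.3082] turn [ 0.1676 -0.0399  0.2436] rows>= 7.179206047095931 2.500606460117404
```

Request:
step_arm([
  [-0.5,0.14,0.15,-0.3,0.17,-0.04,0.24],
  [-0.5,0.14,0.15,-0.3,0.17,-0.04,0.24],
  [-0.5,0.14,0.15,-0.3,0.17,-0.04,0.24],
  [-0.5,0.14,0.15,-0.3,0.17,-0.04,0.24],
  [-0.5,0.14,0.15,-0.3,0.17,-0.04,0.24],
  [-0.5,0.14,0.15,-0.3,0.17,-0.04,0.24],
  [-0.5,0.14,0.15,-0.3,0.17,-0.04,0.24],
  [-0.5,0.14,0.15,-0.3,0.17,-0.04,0.24],
  [-0.5,0.14,0.15,-0.3,0.17,-0.04,0.24],
])

```text
clock: 1.85
position: [0.5348, 0.0345, 0.2398]
ee_rot: [1.464, 0.749, -0.905]
force: [0.1, -0.7, -0.4]
width: 0.752
```

```bash
python3 - <<'E'
from h import *
s=st();plan(grasp(3,.09),RT,s);plan(grasp(3,.0),RT,s)
E
```

```text
t 1.85 pos [0.5348 0.0345 0.2398] F [ 0.1277 -0.6683 -0.4164] w 0.7519894114794432 q [ 0.5414  0.1196 -0.8871  2.1585  0.6435  0.5146 -2.5041]
[[ 0.49    0.8649 -0.1092]
 [-0.0545 -0.0946 -0.994 ]
 [-0.87    0.493   0.0008]]
 shift [ 0.1245  0.0062 -0.0285] turn [-0.0032  0.0027  0.0076] rows>= 2.4538192226650986 0.07310942963550664
 shift [ 0.237   0.0071 -0.0288] turn [-0.0032  0.0027  0.0076] rows>= 4.582954400735305 0.07310942963550664
```

Request:
step_arm([
  [-0.5,0,0,0,-1,0,0],
  [-0.5,0,0,0,-1,0,0],
  [-0.5,0,0,0,-1,0,0],
  [-0.5,0,0,0,-1,0,0],
  [-0.5,0,0,0,-1,0,0],
  [-0.5,0,0,0,-1,0,0],
  [-0.5,0,0,0,-1,0,0],
  [-0.5,0,0,0,-1,0,0],
  [-0.5,0,0,0,-1,0,0],
])

```text
clock: 2.6
position: [0.5343, 0.0345, 0.24]
ee_rot: [0.523, 1.008, -0.368]
force: [-0.1, 0.0, -0.0]
width: 0.75
```

```bash
python3 - <<'E'
from h import *
s=st()
E
```

```text
t 2.6 pos [0.5343 0.0345 0.24  ] F [-0.081   0.0035 -0.0035] w 0.7502311964987937 q [ 0.6899  0.1529 -1.0558  2.1515  0.7082  0.5427 -1.5001]
[[ 0.4893  0.5204  0.6998]
 [-0.0532  0.8188 -0.5717]
 [-0.8705  0.2425  0.4283]]
```

Right direction; continue.

Request:
step_arm([
  [-0.5,0,0,0,-1,0,0],
  [-0.5,0,0,0,-1,0,0],
  [-0.5,0,0,0,-1,0,0],
  [-0.5,0,0,0,-1,0,0],
  [-0.5,0,0,0,-1,0,0],
  [-0.5,0,0,0,-1,0,0],
  [-0.5,0,0,0,-1,0,0],
  [-0.5,0,0,0,-1,0,0],
  [-0.5,0,0,0,-1,0,0],
])

```text
clock: 3.35
position: [0.5344, 0.0345, 0.24]
ee_rot: [-0.424, 1.053, 0.184]
force: [-0.5, 0.6, -0.5]
width: 0.75
```

Request:
step_arm([
  [-0.5,0,0,0,-1,0,0],
  [-0.5,0,0,0,-1,0,0],
  [-0.5,0,0,0,-1,0,0],
  [-0.5,0,0,0,-1,0,0],
  [-0.5,0,0,0,-1,0,0],
  [-0.5,0,0,0,-1,0,0],
  [-0.5,0,0,0,-1,0,0],
  [-0.5,0,0,0,-1,0,0],
  [-0.5,0,0,0,-1,0,0],
])

```text
clock: 4.1
position: [0.5343, 0.0345, 0.24]
ee_rot: [-1.36, 0.889, 0.744]
force: [-0.2, -0.4, -0.7]
width: 0.753
```

```bash
cat >> h.py <<'E'
RT=rot(-AX,RY)
E
python3 - <<'E'
from h import *
s=st();plan(grasp(3,.09),RT,s);plan(grasp(3,.0),RT,s)
E
```

```text
t 4.1 pos [0.5343 0.0345 0.24  ] F [-0.2169 -0.3511 -0.6948] w 0.7527719221230734 q [ 0.8361  0.2126 -1.2452  2.1458  0.8152  0.5978  0.5026]
[[ 0.4893 -0.8663  0.1008]
 [-0.0533  0.0857  0.9949]
 [-0.8705 -0.4922 -0.0042]]
 shift [ 0.125  -0.0069  0.0283] turn [ 0.0054 -0.0016 -0.0086] rows>= 2.46304186321067 0.0860949823905417
 shift [ 0.2375 -0.0079  0.0285] turn [ 0.0054 -0.0016 -0.0086] rows>= 4.592067227532611 0.0860949823905417
```

Request:
step_arm([
  [-0.5,0.03,-0.007,0.0285,0.005,-0.0015,-0.0085],
  [-0.5,0.09,-0.007,0.0285,0.005,-0.0015,-0.0085],
  [-0.5,0.12,-0.007,0.0285,0.005,-0.0015,-0.0085],
  [-0.5,0.12,-0.007,0.0285,0.005,-0.0015,-0.0085],
  [-0.5,0.12,-0.007,0.0285,0.005,-0.0015,-0.0085],
])

```text
clock: 4.52
position: [0.5879, 0.0525, 0.1564]
ee_rot: [-1.351, 0.887, 0.737]
force: [-0.5, 0.5, 0.7]
width: 0.749
```

```bash
python3 - <<'E'
from h import *
s=st();plan(grasp(3,.0),RT,s)
E
```

```text
t 4.5167 pos [0.5879 0.0525 0.1564] F [-0.4753  0.5448  0.6539] w 0.7490282981151057 q [ 0.469   0.4171 -0.9624  2.1556  1.2439  0.5994  0.062 ]
[[ 0.4928 -0.8633  0.1091]
 [-0.0508  0.0967  0.994 ]
 [-0.8687 -0.4954  0.0038]]
 shift [ 0.115  -0.0029 -0.0013] turn [-0.0053  0.0011 -0.005 ] rows>= 2.2078427645177205 0.06213904159323668
```

Request:
step_arm([
  [-0.5,0.045,-0.003,-0.001,-0.005,0,-0.005],
  [-0.5,0.08,-0.003,-0.001,-0.005,0,-0.005],
  [-0.5,0.105,-0.003,-0.001,-0.005,0,-0.005],
  [-0.5,0.115,-0.003,-0.001,-0.005,0,-0.005],
  [-0.5,0.115,-0.003,-0.001,-0.005,0,-0.005],
])

```text
clock: 4.93
position: [0.6366, 0.0453, 0.0811]
ee_rot: [-1.357, 0.879, 0.729]
force: [0.4, -0.2, 0.3]
width: 0.754
```

```bash
python3 - <<'E'
from h import *
s=st();plan(grasp(3,.0),RT,s)
E
```

```text
t 4.9333 pos [0.6366 0.0453 0.0811] F [ 0.4152 -0.1911  0.2681] w 0.753537784079439 q [ 0.3627  0.5991 -0.8324  2.1296  1.5643  0.6085 -0.181 ]
[[ 0.5015 -0.8585  0.1075]
 [-0.0531  0.0935  0.9942]
 [-0.8635 -0.5043  0.0013]]
 shift [0.0027 0.004  0.0013] turn [-0.0028 -0.0002  0.0048] rows>= 0.096566816234138 0.046421668956455026
```

Request:
step_arm([
  [-0.5,0.002,0.004,0.001,0,0,0],
  [1,0.002,0.004,0.001,0,0,0],
  [1,0.002,0.004,0.001,0,0,0],
  [1,0.002,0.004,0.001,0,0,0],
  [1,0.002,0.004,0.001,0,0,0],
], newtons=45)

```text
clock: 5.35
position: [0.6351, 0.047, 0.0792]
ee_rot: [-1.359, 0.877, 0.728]
force: [-2.9, -0.2, 7.9]
width: 0.581
```

```bash
python3 - <<'E'
from h import *
s=st();print(s["ft_torque"])
E
```

```text
t 5.35 pos [0.6351 0.047  0.0792] F [-2.9367 -0.2406  7.8898] w 0.580722081737444 q [ 0.3577  0.6011 -0.8316  2.136   1.5804  0.6112 -0.2001]
[[ 0.5035 -0.8574  0.1062]
 [-0.053   0.092   0.9943]
 [-0.8623 -0.5063  0.0009]]
[-0.0876  0.4379 -0.1462]
```

Request:
step_arm([
  [1,-0.012,0,0,0,0,0],
  [1,-0.025,0,0,0,0,0],
  [1,-0.03,0,0,0,0,0],
  [1,-0.03,0,0,0,0,0],
  [1,-0.03,0,0,0,0,0],
  [1,-0.03,0,0,0,0,0],
])

```text
clock: 5.85
position: [0.6228, 0.0479, 0.0984]
ee_rot: [-1.358, 0.879, 0.73]
force: [0.1, 0.0, -1.0]
width: 0.579
```

```bash
python3 - <<'E'
from h import *
s=st();print(s["ft_torque"])
E
```

```text
t 5.85 pos [0.6228 0.0479 0.0984] F [ 0.0562  0.0091 -0.985 ] w 0.5786041869476846 q [ 0.3739  0.5518 -0.8516  2.1476  1.5068  0.6007 -0.1481]
[[ 0.5018 -0.8584  0.1066]
 [-0.0531  0.0924  0.9943]
 [-0.8633 -0.5046  0.0008]]
[ 0.1427  0.6109 -0.0427]
```

Request:
step_arm([
  [1,0,0,0,0,0,0],
  [1,0,0,0,0,0,0],
])

```text
clock: 6.02
position: [0.6227, 0.0481, 0.0982]
ee_rot: [-1.358, 0.879, 0.73]
force: [0.2, -0.7, -1.4]
width: 0.578
```

```bash
python3 - <<'E'
from h import *
from cell import cams
s=st()
F=[]
for k in range(3):
    d=cams.get_image("side");F.append(status.observe()["force"]) if 0 else None
    from cell import status as S
    x=S.observe();print(x["force"],x["ft_torque"])
np.savez("side1.npz",**d)
im=d["pixels"][120:260,190:360,::-1];cv2.imwrite("pics/side1.png",cv2.resize(im,None,fx=4,fy=4,interpolation=cv2.INTER_CUBIC))
E
```

```text
t 6.0167 pos [0.6227 0.0481 0.0982] F [ 0.2098 -0.655  -1.4164] w 0.5779866680808258 q [ 0.3738  0.552  -0.8518  2.1475  1.5065  0.6006 -0.1479]
[[ 0.5015 -0.8586  0.1065]
 [-0.0528  0.0925  0.9943]
 [-0.8635 -0.5043  0.001 ]]
[-0.808  -0.1172 -1.5118] [ 0.1459  0.6225 -0.0258]
[ 0.5615 -0.8438 -1.3419] [ 0.1725  0.6277 -0.0313]
[ 0.7912 -0.1233 -1.6746] [ 0.1501  0.6205 -0.0206]
```

View pics/side1.png

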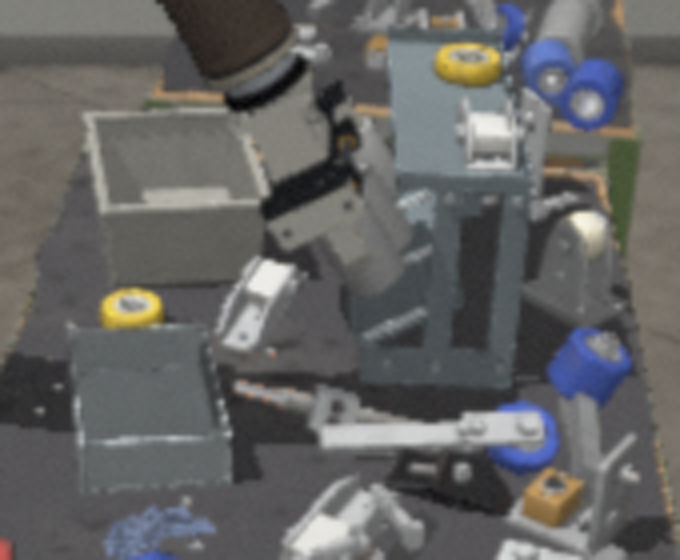

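Request:
step_arm([
  [1,0.012,0,0,0,0,0],
  [1,0.022,0,0,0,0,0],
  [1,0.027,0,0,0,0,0],
  [1,0.029,0,0,0,0,0],
  [1,0.029,0,0,0,0,0],
])

```text
clock: 6.58
position: [0.6349, 0.0468, 0.0792]
ee_rot: [-1.359, 0.878, 0.728]
force: [-1.3, -2.0, 5.8]
width: 0.58
```

```bash
python3 - <<'E'
from h import *
s=st();print(s["ft_torque"])
E
```

```text
t 6.5833 pos [0.6349 0.0468 0.0792] F [-1.2613 -2.0129  5.8079] w 0.579514350864485 q [ 0.3566  0.6006 -0.8302  2.1359  1.579   0.611  -0.1994]
[[ 0.5031 -0.8576  0.1066]
 [-0.0537  0.0921  0.9943]
 [-0.8626 -0.5059  0.0003]]
[-0.2409  0.1641 -0.1868]
```

Seated. Release and back out.

Request:
step_arm([
  [-0.5,0,0,0,0,0,0],
  [-0.5,0,0,0,0,0,0],
  [-0.5,0,0,0,0,0,0],
  [-0.5,-0.04,0,0,0,0,0],
  [-0.5,-0.085,0,0,0,0,0],
  [-0.5,-0.12,0,0,0,0,0],
  [-0.5,-0.12,0,0,0,0,0],
])

```text
clock: 7.17
position: [0.5857, 0.054, 0.1656]
ee_rot: [-1.361, 0.873, 0.729]
force: [-0.2, -0.8, 0.2]
width: 0.755
```

```bash
python3 - <<'E'
from h import *
s=st();plan(grasp(2,.095),RT,s);plan(grasp(2,0),RT,s)
E
```

```text
t 7.1667 pos [0.5857 0.054  0.1656] F [-0.2373 -0.7609  0.2174] w 0.7545748741452056 q [ 0.4578  0.3852 -0.9456  2.1634  1.2309  0.58    0.0696]
[[ 0.506  -0.8563  0.1036]
 [-0.0515  0.0899  0.9946]
 [-0.861  -0.5086  0.0014]]
 shift [0.0083 0.0017 0.1198] turn [0.0004 0.0017 0.0096] rows>= 2.3034660084456378 0.08165904366382985
 shift [0.127  0.0029 0.1196] turn [0.0004 0.0017 0.0096] rows>= 3.3470947962984003 0.08165904366382985
```

Request:
step_arm([
  [-0.5,0,0.001,0.045,0,0,0],
  [-0.5,0,0.002,0.09,0,0.002,0.01],
  [-0.5,0.01,0.002,0.12,0,0.002,0.01],
  [-0.5,0.05,0.003,0.12,0,0.002,0.01],
  [-0.5,0.07,0.003,0.12,0,0.002,0.01],
  [-0.5,0.07,0.003,0.12,0,0.002,0.01],
])

```text
clock: 7.67
position: [0.6224, 0.144, 0.1085]
ee_rot: [-1.355, 0.892, 0.738]
force: [-0.2, -0.2, 0.6]
width: 0.747
```

```bash
python3 - <<'E'
from h import *
s=st();plan(grasp(2,0),RT,s)
E
```

```text
t 7.6667 pos [0.6224 0.144  0.1085] F [-0.1565 -0.2397  0.5699] w 0.7467681462570871 q [ 0.1767  0.5711 -0.8685  2.0711  1.3835  0.7288 -0.1812]
[[ 0.4893 -0.8654  0.1081]
 [-0.0553  0.0929  0.9941]
 [-0.8704 -0.4924 -0.0024]]
 shift [ 0.048  -0.0051  0.0034] turn [-0.0016 -0.0035 -0.0084] rows>= 0.9288500108212717 0.07712359003412873
```

Request:
step_arm([
  [-0.5,0.025,-0.005,0.003,-0.002,-0.003,-0.008],
  [-0.5,0.045,-0.005,0.003,-0.002,-0.003,-0.008],
  [-0.5,0.046,-0.005,0.003,-0.002,-0.003,-0.008],
  [1,0.046,-0.005,0.003,-0.002,-0.003,-0.008],
  [1,0.046,-0.005,0.003,-0.002,-0.003,-0.008],
  [1,0.046,-0.005,0.003,-0.002,-0.003,-0.008],
  [1,0.046,-0.005,0.003,-0.002,-0.003,-0.008],
])

```text
clock: 8.25
position: [0.6442, 0.1449, 0.0833]
ee_rot: [-1.359, 0.878, 0.732]
force: [-2.1, -1.2, 3.7]
width: 0.58
```

```bash
python3 - <<'E'
from h import *
s=st();plan(grasp(2,0),RT,s)
E
```

```text
t 8.25 pos [0.6442 0.1449 0.0833] F [-2.0734 -1.248   3.73  ] w 0.5798600406409166 q [ 0.1527  0.6324 -0.8296  2.0548  1.4851  0.7228 -0.2468]
[[ 0.5014 -0.8589  0.1039]
 [-0.0515  0.0903  0.9946]
 [-0.8637 -0.5041  0.001 ]]
 shift [ 0.0073  0.003  -0.0008] turn [0.0003 0.0013 0.0045] rows>= 0.15182731518496206 0.03940737660256857
```

Request:
step_arm([
  [1,-0.012,0,0,0,0,0],
  [1,-0.025,0,0,0,0,0],
  [1,-0.03,0,0,0,0,0],
  [1,-0.03,0,0,0,0,0],
  [1,-0.03,0,0,0,0,0],
  [1,-0.03,0,0,0,0,0],
  [1,-0.03,0,0,0,0,0],
])

```text
clock: 8.83
position: [0.632, 0.1457, 0.1022]
ee_rot: [-1.359, 0.88, 0.734]
force: [0.4, -0.4, -8.3]
width: 0.583
```

```bash
python3 - <<'E'
from h import *
s=st();print(s["ft_torque"])
from cell import cams,status
for k in range(2):
    d=cams.get_image("side");x=status.observe();print(x["force"],x["ft_torque"])
E
```

```text
t 8.8333 pos [0.632  0.1457 0.1022] F [ 0.3789 -0.4022 -8.2969] w 0.5829884561504339 q [ 0.1659  0.5896 -0.8533  2.065   1.4248  0.7244 -0.2081]
[[ 0.4995 -0.86    0.1042]
 [-0.052   0.0903  0.9946]
 [-0.8648 -0.5022  0.0004]]
[ 0.2272  1.2854 -0.015 ]
[-0.6539  0.0724 -7.6471] [ 0.1932  1.3467 -0.0551]
[-0.2047 -0.2977 -7.5112] [ 0.2476  1.3811 -0.0088]
```

Request:
step_arm([
  [1,-0.035,0,0,0,0,0],
  [1,-0.08,0,0,0,0,0],
  [1,-0.12,0,0,0,0,0],
  [1,-0.15,0,0,0,0,0],
  [1,-0.15,0,0,0,0,0],
])

```text
clock: 9.35
position: [0.5716, 0.1548, 0.2109]
ee_rot: [-1.361, 0.872, 0.732]
force: [-0.1, 1.7, -7.5]
width: 0.576
```

```bash
cat >> h.py <<'E'
BY=np.array([-.0814,.9967,0]);RD=rot(np.array([0,0,-1.]),BY);RD0=rot(np.array([0,0,-1.]),np.array([0.,1,0]))
BIN=np.array([.4724,.2602]);TRAY=np.array([.4405,-.0737])
E
python3 - <<'E'
from h import *
s=st();plan([*BIN,.2],RD,s)
E
```

```text
t 9.35 pos [0.5716 0.1548 0.2109] F [-0.0603  1.6564 -7.4714] w 0.5762946473108225 q [ 0.2873  0.3536 -1.0206  2.0709  1.0739  0.7552  0.0492]
[[ 0.505  -0.8572  0.1007]
 [-0.0491  0.0879  0.9949]
 [-0.8617 -0.5074  0.0023]]
 shift [-0.0573  0.1248  0.1185] turn [-0.1706 -0.0442  0.5069] rows>= 3.4799274690927375 4.497386684502614
```

Request:
step_arm([
  [1,-0.015,0.02,0.02,-0.03,-0.01,0.08],
  [1,-0.03,0.05,0.045,-0.07,-0.02,0.18],
  [1,-0.045,0.08,0.075,-0.1,-0.03,0.28],
  [1,-0.055,0.105,0.1,-0.14,-0.04,0.39],
  [1,-0.057,0.12,0.115,-0.17,-0.044,0.49],
  [1,-0.057,0.125,0.1185,-0.17,-0.044,0.507],
  [1,-0.057,0.125,0.1185,-0.17,-0.044,0.507],
  [1,-0.057,0.125,0.1185,-0.17,-0.044,0.507],
])

```text
clock: 10.02
position: [0.4738, 0.257, 0.1948]
ee_rot: [-1.265, 1.176, 1.267]
force: [0.2, -0.6, -8.2]
width: 0.574
```

```bash
python3 - <<'E'
from h import *
s=st();plan([*BIN,.046],RD,s)
E
```

```text
t 10.0167 pos [0.4738 0.257  0.1948] F [ 0.1631 -0.6325 -8.2116] w 0.5736128246643363 q [ 0.1913  0.5978 -1.1683  1.7603  0.5894  1.1929  0.4991]
[[-0.0036 -0.9971 -0.0764]
 [-0.0023 -0.0764  0.9971]
 [-1.      0.0037 -0.002 ]]
 shift [0.186  0.0007 0.0045] turn [-0.0047 -0.0019 -0.0036] rows>= 3.569082089854979 0.05222863675347792
```

Request:
step_arm([
  [1,0.03,0,0.004,-0.005,0,-0.004],
  [1,0.07,0,0.004,-0.005,0,-0.004],
  [1,0.11,0,0.004,-0.005,0,-0.004],
  [1,0.145,0,0.004,-0.005,0,-0.004],
  [1,0.17,0,0.004,-0.005,0,-0.004],
  [1,0.18,0,0.004,-0.005,0,-0.004],
  [1,0.184,0,0.004,-0.005,0,-0.004],
  [1,0.186,0,0.004,-0.005,0,-0.004],
  [1,0.186,0,0.004,-0.005,0,-0.004],
])

```text
clock: 10.77
position: [0.4731, 0.2612, 0.0482]
ee_rot: [-1.27, 1.168, 1.269]
force: [0.4, -1.6, -7.4]
width: 0.581
```

```bash
python3 - <<'E'
from h import *
s=st();plan([*BIN,.043],RD,s)
E
```

```text
t 10.7667 pos [0.4731 0.2612 0.0482] F [ 0.3952 -1.5569 -7.3901] w 0.5807178521993748 q [ 0.076   0.7536 -1.0098  1.9094  0.7978  0.9446  0.3295]
[[ 0.0013 -0.9966 -0.0824]
 [ 0.0003 -0.0824  0.9966]
 [-1.     -0.0014  0.0001]]
 shift [ 0.0066  0.001  -0.0012] turn [0.001  0.0001 0.0013] rows>= 0.1292613247796401 0.013621471781328493
```

Lower slowly until contact shows.

Request:
step_arm([
  [1,0.002,0,0,0,0,0],
  [1,0.004,0,0,0,0,0],
  [1,0.005,0,0,0,0,0],
  [1,0.005,0,0,0,0,0],
])

```text
clock: 11.1
position: [0.4725, 0.2609, 0.0432]
ee_rot: [-1.27, 1.17, 1.27]
force: [-0.6, 0.0, -7.9]
width: 0.581
```

Request:
step_arm([
  [1,0.0015,0,0,0,0,0],
  [1,0.003,0,0,0,0,0],
  [1,0.003,0,0,0,0,0],
])

```text
clock: 11.35
position: [0.4728, 0.2611, 0.0412]
ee_rot: [-1.27, 1.169, 1.27]
force: [-0.7, -2.6, 1.1]
width: 0.582
```

Request:
step_arm([
  [-0.5,0,0,0,0,0,0],
  [-0.5,0,0,0,0,0,0],
  [-0.5,0,0,0,0,0,0],
  [-0.5,-0.03,0,0,0,0,0],
  [-0.5,-0.075,0,0,0,0,0],
  [-0.5,-0.125,0,0,0,0,0],
  [-0.5,-0.17,0,0,0,0,0],
  [-0.5,-0.2,0,0,0,0,0],
  [-0.5,-0.2,0,0,0,0,0],
])

```text
clock: 12.1
position: [0.4739, 0.2637, 0.206]
ee_rot: [-1.27, 1.162, 1.268]
force: [0.2, 0.3, -0.5]
width: 0.753
```

```bash
python3 - <<'E'
from h import *
from cell import cams
for n in("side","top"):
    d=cams.get_image(n);np.savez(n+"2.npz",**d)
    sl=(slice(100,260),slice(170,370)) if n=="side" else (slice(80,280),slice(90,360))
    cv2.imwrite(f"pics/{n}2.png",cv2.resize(d["pixels"][sl][:,:,::-1],None,fx=2.9,fy=2.9,interpolation=cv2.INTER_CUBIC))
s=st();plan(grasp(3,.10),RT,s)
E
```

```text
t 12.2 pos [0.473  0.2615 0.2015] F [ 0.3755  0.6181 -0.3235] w 0.7484091798271775 q [ 0.185   0.5869 -1.1673  1.7531  0.5798  1.1965  0.5069]
[[ 0.0012 -0.9966 -0.0824]
 [ 0.0003 -0.0824  0.9966]
 [-1.     -0.0012  0.0002]]
 shift [ 0.0467 -0.1184 -0.2728] turn [ 0.1749  0.0472 -0.4973] rows>= 5.7750528477876335 4.435522759128887
```

View pics/side2.png

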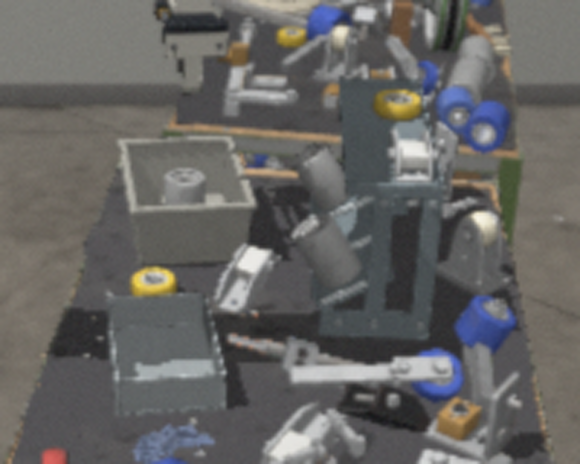

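View pics/top2.png

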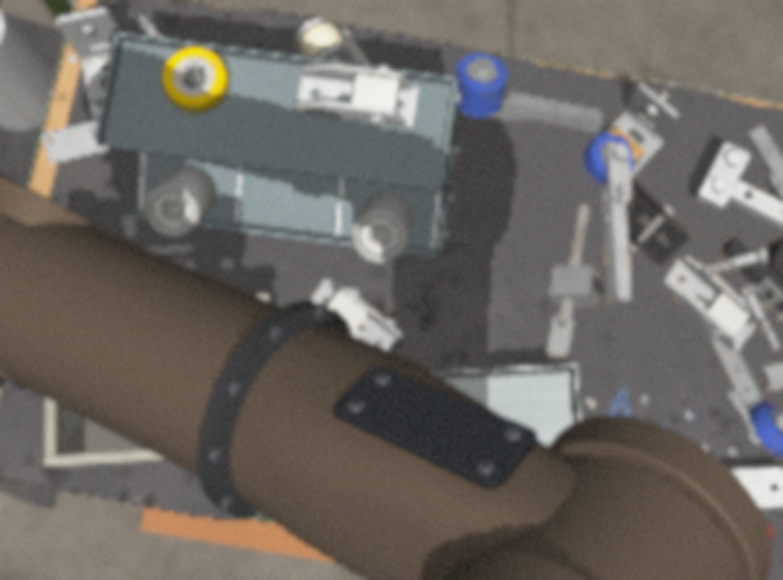

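Request:
step_arm([
  [-0.5,0,-0.02,-0.05,0.03,0.01,-0.08],
  [-0.5,0,-0.04,-0.1,0.06,0.02,-0.18],
  [-0.5,0.01,-0.07,-0.15,0.1,0.03,-0.28],
  [-0.5,0.02,-0.09,-0.2,0.14,0.04,-0.39],
  [-0.5,0.03,-0.11,-0.25,0.17,0.047,-0.48],
  [-0.5,0.04,-0.118,-0.273,0.175,0.047,-0.497],
  [-0.5,0.045,-0.118,-0.273,0.175,0.047,-0.497],
  [-0.5,0.046,-0.118,-0.273,0.175,0.047,-0.497],
  [-0.5,0.046,-0.118,-0.273,0.175,0.047,-0.497],
])

```text
clock: 12.95
position: [0.5839, 0.0517, 0.1628]
ee_rot: [-1.357, 0.885, 0.739]
force: [-0.3, 0.4, 0.3]
width: 0.75
```

```bash
python3 - <<'E'
from h import *
s=st();plan(grasp(3,0),RT,s);plan(grasp(3,0,.02),RT,s)
E
```

```text
t 12.95 pos [0.5839 0.0517 0.1628] F [-0.3465  0.4359  0.3121] w 0.7504273518005783 q [ 0.4349  0.3766 -0.9064  2.1597  1.1891  0.5635  0.1105]
[[ 0.4931 -0.8637  0.1039]
 [-0.0518  0.0901  0.9946]
 [-0.8684 -0.4959 -0.0003]]
 shift [ 0.1243 -0.003   0.0002] turn [ 0.001   0.0001 -0.0045] rows>= 2.3859410007392876 0.03886440207176779
 shift [ 0.1193 -0.003   0.0002] turn [ 0.001   0.0001 -0.0045] rows>= 2.290037036800549 0.03886440207176779
```

Request:
step_arm([
  [-0.5,0.045,-0.003,0,0,0,-0.004],
  [-0.5,0.085,-0.003,0,0,0,-0.004],
  [-0.5,0.112,-0.003,0,0,0,-0.004],
  [-0.5,0.119,-0.003,0,0,0,-0.004],
  [-0.5,0.119,-0.003,0,0,0,-0.004],
  [1,0.119,-0.003,0,0,0,-0.004],
  [1,0.119,-0.003,0,0,0,-0.004],
  [1,0.119,-0.003,0,0,0,-0.004],
  [1,0.119,-0.003,0,0,0,-0.004],
])

```text
clock: 13.7
position: [0.634, 0.0464, 0.0839]
ee_rot: [-1.36, 0.879, 0.733]
force: [-1.8, -0.0, 4.8]
width: 0.581
```

```bash
python3 - <<'E'
from h import *
s=st();print("TCP above mid",(s["position"]-MID[3])@AX)
E
```

```text
t 13.7 pos [0.634  0.0464 0.0839] F [-1.7923 -0.0307  4.7752] w 0.5808823003018343 q [ 0.3159  0.5655 -0.7656  2.1356  1.5416  0.5622 -0.1754]
[[ 0.5003 -0.8595  0.1041]
 [-0.0528  0.0897  0.9946]
 [-0.8642 -0.5031 -0.0005]]
TCP above mid 0.0032265633821202933
```

Request:
step_arm([
  [1,-0.02,0,0,0,0,0],
  [1,-0.06,0,0,0,0,0],
  [1,-0.1,0,0,0,0,0],
  [1,-0.14,0,0,0,0,0],
  [1,-0.165,0,0,0,0,0],
  [1,-0.165,0,0,0,0,0],
])

```text
clock: 14.2
position: [0.5675, 0.0541, 0.2007]
ee_rot: [-1.363, 0.877, 0.73]
force: [0.0, 0.3, -1.5]
width: 0.58
```

```bash
python3 - <<'E'
from h import *
s=st();plan([*TRAY,.16],RD,s);print("TRAY plan at 0.16")
E
```

```text
t 14.2 pos [0.5675 0.0541 0.2007] F [ 0.0393  0.3175 -1.5222] w 0.5799432751058938 q [ 0.4891  0.2812 -0.951   2.1548  1.0218  0.5587  0.2564]
[[ 0.5032 -0.858   0.1032]
 [-0.0538  0.0881  0.9947]
 [-0.8625 -0.5061 -0.0018]]
 shift [-0.0275  0.1479 -0.1752] turn [-0.1719 -0.0485  0.5051] rows>= 4.42971639997605 4.489668924519018
TRAY plan at 0.16
```

Request:
step_arm([
  [1,-0.015,0.02,-0.03,-0.03,-0.01,0.08],
  [1,-0.03,0.05,-0.07,-0.07,-0.02,0.18],
  [1,-0.035,0.085,-0.11,-0.1,-0.03,0.28],
  [1,-0.035,0.115,-0.145,-0.14,-0.04,0.39],
  [1,-0.03,0.14,-0.17,-0.17,-0.048,0.485],
  [1,-0.028,0.148,-0.175,-0.172,-0.048,0.505],
  [1,-0.028,0.148,-0.175,-0.172,-0.048,0.505],
  [1,-0.028,0.148,-0.175,-0.172,-0.048,0.505],
  [1,-0.028,0.148,-0.175,-0.172,-0.048,0.505],
])

```text
clock: 14.95
position: [0.4407, -0.074, 0.1565]
ee_rot: [-1.265, 1.172, 1.271]
force: [-0.4, 0.7, -2.7]
width: 0.579
```

```bash
python3 - <<'E'
from h import *
s=st();plan([*TRAY,.046],RD,s)
E
```

```text
t 14.95 pos [ 0.4407 -0.074   0.1565] F [-0.3588  0.7415 -2.7479] w 0.5791241707395183 q [ 0.9281  0.471  -1.1492  2.0139  0.5154  0.9914  1.1716]
[[-0.0038 -0.9968 -0.0794]
 [ 0.0011 -0.0794  0.9968]
 [-1.      0.0037  0.0014]]
 shift [ 0.1382 -0.0003  0.0002] turn [-0.0019  0.0014 -0.0035] rows>= 2.650424310442821 0.035415453679302586
```

Request:
step_arm([
  [1,0.03,0,0,-0.002,0.001,-0.0035],
  [1,0.065,0,0,-0.002,0.001,-0.0035],
  [1,0.1,0,0,-0.002,0.001,-0.0035],
  [1,0.125,0,0,-0.002,0.001,-0.0035],
  [1,0.134,0,0,-0.002,0.001,-0.0035],
  [1,0.138,0,0,-0.002,0.001,-0.0035],
  [1,0.138,0,0,-0.002,0.001,-0.0035],
  [1,0.138,0,0,-0.002,0.001,-0.0035],
])

```text
clock: 15.62
position: [0.4407, -0.0739, 0.0476]
ee_rot: [-1.27, 1.168, 1.269]
force: [-0.6, 0.1, -1.1]
width: 0.58
```

```bash
python3 - <<'E'
from h import *
s=st();plan([*TRAY,.0415],RD,s)
E
```

```text
t 15.6167 pos [ 0.4407 -0.0739  0.0476] F [-0.6272  0.0582 -1.1266] w 0.5804971131312553 q [ 0.7686  0.6091 -0.9712  2.1321  0.736   0.7809  0.9749]
[[ 0.0008 -0.9966 -0.0827]
 [-0.0002 -0.0827  0.9966]
 [-1.     -0.0008 -0.0003]]
 shift [0.0076 0.0003 0.0002] turn [ 0.0012 -0.0002  0.0008] rows>= 0.14539750747483624 0.012195880493803313
```

Request:
step_arm([
  [1,0.002,0,0,0,0,0],
  [1,0.004,0,0,0,0,0],
  [1,0.006,0,0,0,0,0],
  [1,0.006,0,0,0,0,0],
  [1,0.006,0,0,0,0,0],
])

```text
clock: 16.03
position: [0.4401, -0.0745, 0.0418]
ee_rot: [-1.269, 1.17, 1.27]
force: [1.0, -1.0, -0.2]
width: 0.575
```

Request:
step_arm([
  [1,0.001,0,0,0,0,0],
  [1,0.002,0,0,0,0,0],
  [1,0.002,0,0,0,0,0],
])

```text
clock: 16.28
position: [0.441, -0.0744, 0.0412]
ee_rot: [-1.27, 1.169, 1.268]
force: [-0.7, -2.0, 19.3]
width: 0.578
```

Request:
step_arm([
  [1,-0.001,0,0,0,0,0],
  [-0.5,-0.001,0,0,0,0,0],
  [-0.5,-0.001,0,0,0,0,0],
  [-0.5,-0.001,0,0,0,0,0],
  [-0.5,-0.03,0,0,0,0,0],
  [-0.5,-0.075,0,0,0,0,0],
  [-0.5,-0.125,0,0,0,0,0],
  [-0.5,-0.17,0,0,0,0,0],
  [-0.5,-0.22,0,0,0,0,0],
  [-0.5,-0.25,0,0,0,0,0],
  [-0.5,-0.25,0,0,0,0,0],
])

```text
clock: 17.2
position: [0.4425, -0.0737, 0.2445]
ee_rot: [-1.273, 1.166, 1.265]
force: [0.9, -0.4, 0.3]
width: 0.752
```

```bash
python3 - <<'E'
from h import *
from cell import cams
for n in("side","top"):
    d=cams.get_image(n);np.savez(n+"3.npz",**d)
    sl=(slice(100,280),slice(140,370)) if n=="side" else (slice(80,310),slice(90,360))
    cv2.imwrite(f"pics/{n}3.png",cv2.resize(d["pixels"][sl][:,:,::-1],None,fx=2.5,fy=2.5,interpolation=cv2.INTER_CUBIC))
s=st()
E
```

```text
t 17.3 pos [ 0.4402 -0.0747  0.2404] F [ 1.0092 -0.609  -0.2524] w 0.749530719419972 q [ 1.0194  0.352  -1.2089  1.9004  0.3642  1.1385  1.3255]
[[-0.0001 -0.9967 -0.0811]
 [-0.0011 -0.0811  0.9967]
 [-1.      0.0002 -0.0011]]
```

View pics/side3.png

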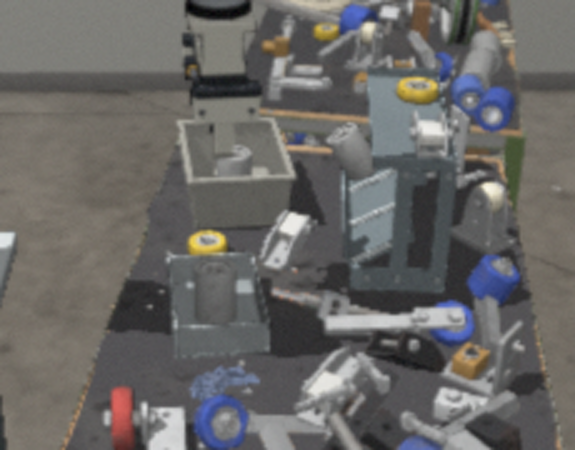

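View pics/top3.png

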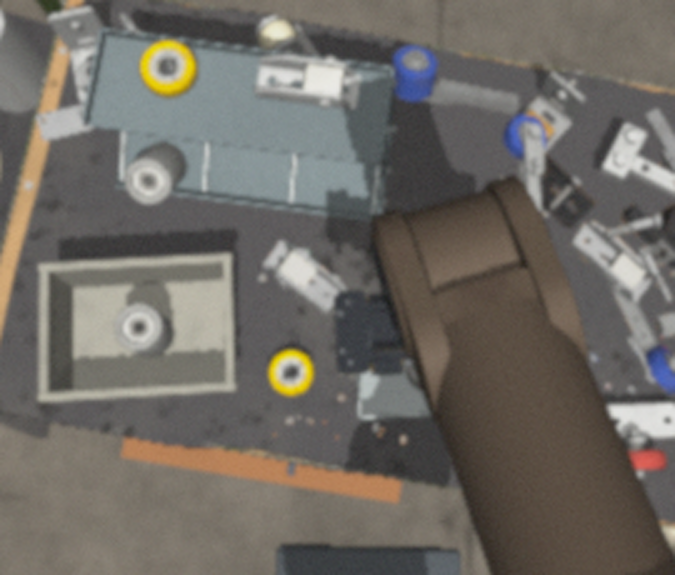

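All three now sit where they belong. The task says to lift each roller, and there's time, so I'll weigh the third as well.

```bash
python3 - <<'E'
from h import *
s=st();plan(grasp(1,.11),RT,s);plan([.5,.2,.26],RT,s,"via")
E
```

```text
t 17.3 pos [ 0.4402 -0.0747  0.2404] F [ 1.0092 -0.609  -0.2524] w 0.749530719419972 q [ 1.0194  0.352  -1.2089  1.9004  0.3642  1.1385  1.3255]
[[-0.0001 -0.9967 -0.0811]
 [-0.0011 -0.0811  0.9967]
 [-1.      0.0002 -0.0011]]
 shift [ 0.084  -0.2341  0.3959] turn [ 0.174   0.0455 -0.4986] rows>= 8.970237667017654 4.441579035948771
via shift [-0.0249 -0.1023  0.3362] turn [ 0.174   0.0455 -0.4986] rows>= 6.757984882762983 4.441579035948771
```

Request:
step_arm([
  [-0.5,-0.02,-0.03,0.05,0.03,0,-0.1],
  [-0.5,-0.025,-0.05,0.1,0.06,0.01,-0.2],
  [-0.5,-0.025,-0.07,0.15,0.09,0.02,-0.3],
  [-0.5,-0.025,-0.08,0.2,0.12,0.03,-0.4],
  [-0.5,-0.025,-0.09,0.25,0.15,0.04,-0.48],
  [-0.5,-0.025,-0.1,0.3,0.174,0.0455,-0.4986],
  [-0.5,-0.01,-0.13,0.34,0.174,0.0455,-0.4986],
  [-0.5,0.03,-0.17,0.38,0.174,0.0455,-0.4986],
  [-0.5,0.055,-0.21,0.396,0.174,0.0455,-0.4986],
  [-0.5,0.075,-0.23,0.396,0.174,0.0455,-0.4986],
  [-0.5,0.075,-0.23,0.396,0.174,0.0455,-0.4986],
  [-0.5,0.075,-0.23,0.396,0.174,0.0455,-0.4986],
])

```text
clock: 18.3
position: [0.5974, 0.2592, 0.1745]
ee_rot: [-1.358, 0.885, 0.742]
force: [0.5, -0.6, 0.2]
width: 0.749
```

```bash
python3 - <<'E'
from h import *
s=st();plan(grasp(1,.08,.02),RT,s);plan(grasp(1,0,.022),RT,s)
E
```

```text
t 18.3 pos [0.5974 0.2592 0.1745] F [ 0.5094 -0.6067  0.2222] w 0.7489341177161748 q [ 0.0018  0.5286 -0.9516  1.9418  1.1803  0.9129 -0.1386]
[[ 0.492  -0.8647  0.1012]
 [-0.0504  0.0877  0.9949]
 [-0.8691 -0.4946 -0.0004]]
 shift [ 0.0368 -0.0036 -0.0034] turn [ 0.0033  0.0014 -0.0059] rows>= 0.7116771890753791 0.058103858661318654
 shift [ 0.1343 -0.0042 -0.0035] turn [ 0.0033  0.0014 -0.0059] rows>= 2.5780072395902813 0.058103858661318654
```

Request:
step_arm([
  [-0.5,0.04,-0.004,-0.0035,0.003,0.001,-0.006],
  [-0.5,0.08,-0.004,-0.0035,0.003,0.001,-0.006],
  [-0.5,0.115,-0.004,-0.0035,0.003,0.001,-0.006],
  [-0.5,0.13,-0.004,-0.0035,0.003,0.001,-0.006],
  [-0.5,0.131,-0.004,-0.0035,0.003,0.001,-0.006],
  [-0.5,0.131,-0.004,-0.0035,0.003,0.001,-0.006],
])

```text
clock: 18.8
position: [0.6506, 0.2483, 0.0894]
ee_rot: [-1.357, 0.881, 0.732]
force: [-0.6, 0.0, 0.2]
width: 0.749
```

```bash
python3 - <<'E'
from h import *
s=st();plan(grasp(1,0,.022),RT,s)
E
```

```text
t 18.8 pos [0.6506 0.2483 0.0894] F [-0.5897  0.0327  0.2014] w 0.7488883863426419 q [-0.0386  0.6855 -0.8355  1.9296  1.3951  0.8494 -0.2662]
[[ 0.4993 -0.8599  0.1062]
 [-0.0523  0.0925  0.9943]
 [-0.8648 -0.502   0.0012]]
 shift [0.0085 0.002  0.0033] turn [-0.0017  0.0003  0.0023] rows>= 0.17827740301266515 0.023777109031513477
```

Request:
step_arm([
  [-0.5,0.006,0.002,0.0025,0,0,0.002],
  [-0.5,0.006,0.002,0.0025,0,0,0.002],
  [1,0.006,0.002,0.0025,0,0,0.002],
  [1,0.006,0.002,0.0025,0,0,0.002],
  [1,0.006,0.002,0.0025,0,0,0.002],
  [1,0.006,0.002,0.0025,0,0,0.002],
])

```text
clock: 19.3
position: [0.6532, 0.2503, 0.0865]
ee_rot: [-1.356, 0.879, 0.731]
force: [-2.1, 0.3, 3.2]
width: 0.579
```

Request:
step_arm([
  [1,-0.012,0,0,0,0,0],
  [1,-0.025,0,0,0,0,0],
  [1,-0.03,0,0,0,0,0],
  [1,-0.03,0,0,0,0,0],
  [1,-0.03,0,0,0,0,0],
  [1,-0.03,0,0,0,0,0],
  [1,-0.03,0,0,0,0,0],
])

```text
clock: 19.88
position: [0.6409, 0.2508, 0.1058]
ee_rot: [-1.356, 0.882, 0.732]
force: [0.1, 0.4, -4.7]
width: 0.579
```

```bash
python3 - <<'E'
from h import *
from cell import cams,status
st()
for k in range(2):
    d=cams.get_image("side");x=status.observe();print(x["force"])
E
```

```text
t 19.8833 pos [0.6409 0.2508 0.1058] F [ 0.1183  0.3712 -4.6752] w 0.5793759519342716 q [-0.035   0.6552 -0.8547  1.9347  1.3559  0.8608 -0.2472]
[[ 0.499  -0.8599  0.1074]
 [-0.0528  0.0935  0.9942]
 [-0.865  -0.5018  0.0012]]
[-1.0706  1.043  -4.7981]
[ 0.375   0.0637 -5.2607]
```

About 4.9 N, so this is the filled one. I'll set it back.

Request:
step_arm([
  [1,0.012,0,0,0,0,0],
  [1,0.022,0,0,0,0,0],
  [1,0.027,0,0,0,0,0],
  [1,0.0285,0,0,0,0,0],
  [1,0.0295,0,0,0,0,0],
  [1,0.0295,0,0,0,0,0],
])

```text
clock: 20.48
position: [0.6534, 0.2494, 0.0865]
ee_rot: [-1.357, 0.881, 0.729]
force: [-4.5, -3.4, 7.5]
width: 0.577
```

Request:
step_arm([
  [-0.5,0,0,0,0,0,0],
  [-0.5,0,0,0,0,0,0],
  [-0.5,0,0,0,0,0,0],
  [-0.5,0,0,0,0,0,0],
  [-0.5,-0.02,0,0,0,0,0],
  [-0.5,-0.06,0,0,0,0,0],
  [-0.5,-0.1,0,0,0,0,0],
  [-0.5,-0.15,0,0,0,0,0],
  [-0.5,-0.2,0,0,0,0,0],
  [-0.5,-0.25,0,0,0,0,0],
  [-0.5,-0.25,0,0,0,0,0],
])

```text
clock: 21.4
position: [0.5509, 0.2654, 0.2662]
ee_rot: [-1.357, 0.869, 0.732]
force: [0.6, 1.9, 0.6]
width: 0.75
```

Request:
step_arm([
  [-0.5,-0.1,0,-0.05,0,0,0],
  [-0.5,-0.12,0,-0.1,0,0,0],
  [-0.5,-0.12,0,-0.15,0,0,0],
  [-0.5,-0.12,0,-0.2,0,0,0],
  [-0.5,-0.12,0,-0.25,0,0,0],
  [-0.5,-0.12,0,-0.3,0,0,0],
  [-0.5,-0.12,0,-0.35,0,0,0],
  [-0.5,-0.12,0,-0.4,0,0,0],
  [-0.5,-0.12,0,-0.45,0,0,0],
  [-0.5,-0.12,0,-0.5,0,0,0],
  [-0.5,-0.12,0,-0.5,0,0,0],
  [-0.5,-0.12,0,-0.5,0,0,0],
])

```text
clock: 22.4
position: [0.4612, -0.1347, 0.3416]
ee_rot: [-1.357, 0.881, 0.73]
force: [0.0, -0.3, 0.6]
width: 0.748
```

```bash
python3 - <<'E'
from h import *
from cell import cams
for n in("side","top"):
    d=cams.get_image(n);np.savez(n+"4.npz",**d)
    sl=(slice(100,280),slice(140,370)) if n=="side" else (slice(80,310),slice(90,380))
    cv2.imwrite(f"pics/{n}4.png",cv2.resize(d["pixels"][sl][:,:,::-1],None,fx=2.5,fy=2.5,interpolation=cv2.INTER_CUBIC))
s=st()
w=cloud(d)
for c in (MID[1]+.037*AX,):
    D=w-c;h=D@AX;r=np.linalg.norm(D-h[...,None]*AX,axis=-1);m=(abs(h)<.008)&(r<.035);print("R1 top face pts",m.sum(),"h",np.median(h[m]),"ctr",w[m].mean(0)-c)
E
```

```text
t 22.5 pos [ 0.461  -0.1381  0.3412] F [0.455  1.1047 0.1509] w 0.7498564790000792 q [ 0.6176 -0.1635 -0.3245  2.1141 -0.222   0.6724  1.8766]
[[ 0.4995 -0.8587  0.1148]
 [-0.0563  0.1001  0.9934]
 [-0.8645 -0.5027  0.0016]]
R1 top face pts 268 h -0.0007940975474716054 ctr [ 0.0011 -0.0013 -0.0001]
```

View pics/side4.png

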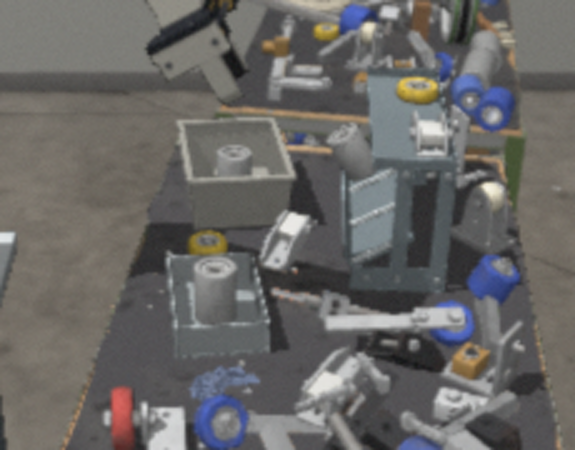

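View pics/top4.png

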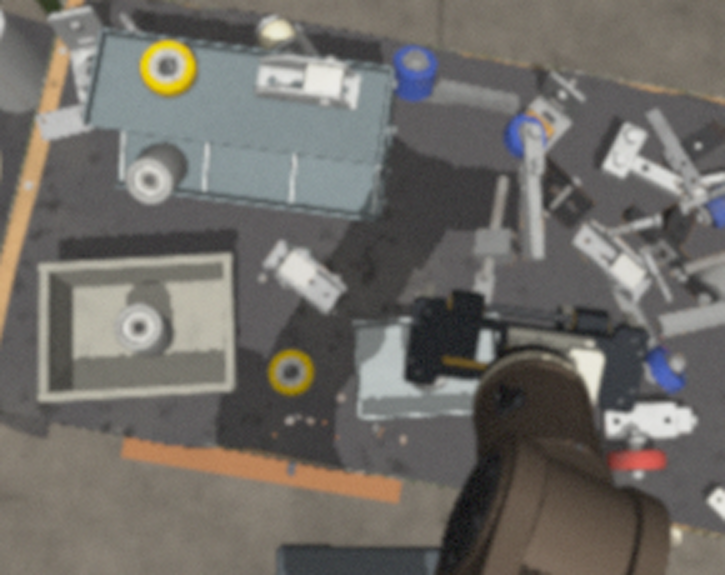

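Pictures: the solid roller stands in the bin (top view 140,328), the hollow one stands in the tray (side view 214,290), and the filled one stands seated on the shelf (top view 150,180). The yellow wheel and red block look unmoved, and the arm is clear.

```bash
python3 -c "
from cell import arm;print(arm.sign_off())"
```

```text
the job is handed in; nothing more can be done
None
```

The job is done and handed in at about 22.5 s on the clock.

| Roller | Reading when lifted | Identified as | Where it is now |
|---|---|---|---|
| Right | about 1.5 N | hollow | standing in the steel tray |
| Middle | about 7.9 N | solid | standing in the deep bin |
| Left | about 4.9 N | filled | back on the sloping shelf |

I lifted the right roller first, put it back, then placed the solid one before the hollow one. The left roller was lifted last, as a check.

**Last checks:**
- **Filled roller:** its top face is within 2 mm of where it started.
- **Placed rollers:** the final pictures show both standing upright. They were lowered to contact before release. The hollow one met the tray floor at about 19 N, firmer than I intended.
- **Bystanders:** the red wheel block and the loose yellow wheel look unmoved in the pictures; I did not measure them.
- **Arm:** it ended clear of everything, and no check failed. The hollow roller read a little under its nominal 1.8 N, which is within the sensor noise.

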